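Spring-punch the drill spot on the blank under the guide block

TASK

Take the spring-loaded centre punch (the tool with the steel collar) out of the tool stand, set its point in the small guide hole at the scribed cross on the aluminium block, down onto the blank hidden below, and with the punch upright press straight down until its hidden spring snaps, then stop pressing and keep it there a moment: do not set the spring off anywhere else, and do not ram the punch on against its stop. Then put the punch back upright in the hole of the stand it came from, collar resting on the stand, and let go; leave everything else where it is.

Things in the scene. Friction and masses are not known exactly. Their poses are not given: they have to be found in the camera images.
- punch: centre punch, loose, 0.15 to 0.3 kg, upright in a hole of the stand. From below: nose pin; dark sleeve 10 mm across, 24 mm long; steel collar 32 mm across, 6 mm thick, resting on the stand; round wooden handle 24 mm across, 6 to 64 mm above the origin; steel cap up to 72 mm. Origin on its axis at the collar's underside, z up to the cap. Hold the handle with 30 to 60 N
- nose: the punch's sprung pin, 5 mm across, round point; origin at the point, 56 mm below the punch's origin when out; slides 8.4 mm in, springs back. Push needed: 2 N to start, 3.3 N at 2 mm in, 6 at 3, 9 at 4, 12 at 5, 14 at 6.2; there the spring snaps and the push falls: 13 N at 7 mm, 9.5 at 8, 7.5 at 8.4 mm, where it meets a hard stop. More than 19 N harms it
- jig: bench hook, fixed: plywood bed 200 x 200 x 18 mm, origin under its centre on the table, z up. On it, centred at (0, -32) mm, an aluminium guide block 130 x 90 x 25 mm (x, y, z), its top face 43 mm above the table, with two screw heads 2.5 mm high at (+-53, -66) mm. Cleats on the bed's -y and +x edges, tops 34 mm above the table
- spot (a point): centre of the hole's mouth, in the plane of the guide block's top face, (25, -20) mm in the bench hook's frame, where the scribed lines cross: the block's only hole, 7 mm across, 1 mm chamfer. Down it lies the hidden blank to be marked: flat and hard, 4 to 22 mm below the top face, different each time and not measured. The top face is flat and clear for 25 mm around it
- stand: wooden tool stand, fixed, 70 x 200 x 64 mm (x, y, z), origin under its centre, z up. Three upright through holes 15 mm across at y = -62, 0 and 62 mm in its frame, x = 0; each holds one tool
- burnisher: loose burnisher in the stand: waisted pale wooden handle 25 mm wide, 60 mm tall, no collar; origin at the handle's underside, on the stand's top
- awl: loose awl in the stand: dark pear-shaped wooden handle up to 34 mm wide, 58 mm tall, no collar; origin at the handle's underside
- offcut: bystander: loose grey lino offcut 50 x 35 x 12 mm lying on the bench hook beside the guide block; origin under its centre
- press_disc: bystander: loose wooden hand-pressing disc, 110 mm across, with an upright 24 mm dowel grip, 76 mm tall in all; origin under its centre
- gouge: bystander: loose gouge lying on the table, 150 mm long, 16 mm thick; origin under its middle
- ink_jar: bystander: loose amber glass jar 64 mm across, 75 mm tall; origin under its centre
There are look-alikes about, which are no part of the job. What is shaped like the punch but green, pink or red is not meant.

How it is judged (in metres and radians):
On the way, in this order (a step that is already met when the one before it is completed fails the run):
1. the punch's point is in the hole at the scribed cross, the spring not yet set off (horizontal distance between nose and spot below 0.003 m and z of nose in the frame of spot below -0.0015 m and z of nose in the frame of punch below -0.051 m), for 0.05 s.
2. with the point in that hole and the punch upright within 7 degrees, the nose has been pushed in past the snap (more than 7 mm) and kept there 0.1 s (horizontal distance between nose and spot below 0.003 m and z of nose in the frame of spot below -0.0015 m and z of nose in the frame of punch above -0.049 m and angle between punch's own z axis and vertical below 0.12 rad), for 0.1 s.
At the end, for the whole second after the job is handed in: the punch stands upright (within 4.5 degrees) in the stand's hole it came from, collar on the stand (origin within 6 mm of its start), nose fully out (within 2 mm), released and at rest (distance of punch from where it was at the start of the episode below 0.006 m and angle between punch's own z axis and vertical below 0.08 rad and linear speed of punch below 0.02 m/s and z of nose in the frame of punch below -0.054 m and not (contact force between the fingers and punch above 0.1 N)); the robot touches nothing.
It fails at once if the spring is set off (nose more than 5.5 mm in) while the point is not in the hole at the cross (z of nose in the frame of punch above -0.0505 m and not (horizontal distance between nose and spot below 0.003 m and z of nose in the frame of spot below -0.0015 m)).
It fails at once if the nose is pushed with more than 20 N (contact force between nose and anything else above 20 N).
It fails at once if another tool or a bystander is moved more than 25 mm or knocked over (distance of any of burnisher, awl, offcut, press_disc, gouge, ink_jar from where it was at the start of the episode above 0.025 m or angle between any of burnisher, awl, offcut, press_disc, ink_jar's own z axis and vertical above 0.4 rad).
It also fails if it takes over 61 s, if anything falls off the work surface, if the arm or the gripper's body presses on something with over 40 N, if the wrist force passes 120 N, or if a joint passes its speed limit or range.

ROBOT

A 6-joint arm with a two-finger parallel gripper is mounted at the origin on the work surface. World frame = base frame: x ahead of the robot, y to its left, z up, the work surface at z = 0. Lengths are in m, angles in degrees, forces in N, time in s.
With the tool pointing down it reaches from about 0.35 to 0.975 m from the base axis. Payload 7.1 kg.
Tool frame: the origin (TCP) lies midway between the tips of the shut fingers; the grasp point (between the pads) lies 19 mm behind it; z points along the fingers, x is the direction in which the jaws open and shut, and the axes are right-handed (so a half turn about z gives the same grasp; the last joint's range is limited). The gripper opens to 88 mm and grips with 3 to 60 N. Pads are 20 mm wide; open, the fingers measure 115 mm over their backs; the gripper's body (75 mm by 178 mm) begins 61 mm behind the grasp point.
Start: joints at [-68.297, 24.242, 93.386, -0, 62.372, -1.089], TCP at [0.242, -0.576, 0.198] pointing down, gripper open.
Joint ranges: [-172.04, 172.04], [-51.8, 120.97], [4.93, 147.93], [-75.15, 255.16], [6.16, 154.13], [-145.62, 145.62]. Speed limits (degrees/s): [136.94, 136.94, 172.46, 180, 180, 180].

INTERFACE

Orientations are given as [roll, pitch, yaw] about the fixed x, y, z axes, in that order (R = Rz(yaw) Ry(pitch) Rx(roll)).
In Python, from cell import * gives the robot as it stands.
- The arm moves only by the tool drive_tool, never from a script. Its argument "commands" is a list of rows, each a list of 7 numbers: the opening, from -1 (shut) to 1 (fully open), then the shift along the world's x, y, z in mm, then the turn, a rotation vector about the world's x, y, z in degrees. A call has 1 to 10 rows; each row shifts and turns the commanded pose from where the row before left it; what a row does not reach is not made up. A row lasts 1/12 s, in which the tool goes at most 41.7 mm and 7.16 degrees, less where a joint would pass 70% of its speed; a pose out of reach is approached as far as the arm can. A call with a gripper value outside its range is refused whole. The fingers move at their own pace and stop on an object; "grip_force" is the grip in N (left out, the last holds). Time passes only in rows, so rows that do not move let the fingers close. It gives the time, the measured TCP pose, the force and the opening at its end, in the units of the state.
- get_obs(): the state, without advancing time (a new reading comes with each control period).
- snapshot(name): name is "scene" or "top" or "wrist"; returns (picture, depth): 384x512x3 uint8, blue, green, red; 384x512 float32, m along the optical axis (not along the pixel's ray), 0 where there is no reading.
- get_calibration(name): a dict with "fx", "fy", "cx", "cy" (pixels), "camera_from_world" (4x4, takes a point from world to camera coordinates). Camera axes: x right, y down, z forward; pixel columns grow to the right and rows downward; lengths in m; the calibration is good to about 2 mm. The wrist camera is an equidistant fisheye: a pixel r from the principal point sees the ray r / f radians off the axis. A picture is of the moment at which its call begins: read the wrist's pose just before it. get_calibration takes no time and is no camera call; for the wrist camera it gives the pose at the moment of the call.
- sign_off(): hands the job in, once; it reports no verdict.
Trained networks look in the newest picture that a camera, given by its name, has taken for a name from the list of things; names that differ only in an ending like _2 or _b are one class to them, and where a whole thing is asked for, a point or a joint stands for the part that bears it (a point fixed in the world has none). Each returns a list of dicts, best first, with "conf" (0 to 1); they miss things now and then, are a little off and sometimes report something else, mostly with a low value. They report only what shows in the picture. A call takes as long as a camera call. They do not tell look-alikes from the thing itself.
- search_frame(camera, name): "box" ([left, top, width, height] in pixels, round what is visible of it).
- spot_point(camera, name): "location" ([row, column] in pixels: a listed point, or the origin of a listed thing).
The state is a dict: "time": time; "joint_positions": joint angles; "joint_vel": joint speeds; "joint_efforts": joint torques, N m; "position": TCP position; "ee_rot": TCP orientation; "wrist_force": force on the tool from outside, world axes, zero at the start; "ft_torque": the same for the moment, N m; "gripper_width": finger opening in m.
Only numpy, scipy, OpenCV 4.12 (cv2) and the standard library are available. Lean on these libraries where they do the work, as an engineer would, in place of code of your own. Each camera call takes 0.05 s, during which the arm holds its last target.

## Working session

There is one attempt and no reset: what is moved stays moved. The work goes in short steps, Python scripts to look and compute and a tool call to move; the robot and the scene stay as the last step left them, time stands still between calls to the robot, and variables do not carry over. Pictures are saved under pics/ and viewed, and the job is handed in when it is done.

Besides the shell and the picture viewer there is one more tool, called as name(argument=value, ...) on one line, values as JSON. drive_tool: Moves the arm, as the interface text tells. Its arguments: {"type":"object","properties":{"commands":{"type":"array","items":{"type":"array","items":{"type":"number"}}},"grip_force":{"type":"number"}},"required":["commands"]}

```bash
ls; mkdir -p pics; python3 - <<'E'
from cell import *
import cv2
o=get_obs();print(o)
for n in ["scene","top","wrist"]:
    p,d=snapshot(n);cv2.imwrite(f"pics/{n}0.png",p)
    import numpy as np
    np.save(f"pics/{n}0d.npy",d)
    c=get_calibration(n);print(n,c)
E
```

```text
pics
{'time': 0.0, 'joint_positions': array([-6.82967086e+01,  2.42828788e+01,  9.34316206e+01, -1.62551509e-03,
        6.23728374e+01, -1.08681907e+00]), 'joint_vel': array([-0.0469755 , -0.06308235,  0.13533586, -0.02149644, -0.00224363,
        0.01902049]), 'joint_efforts': array([-3.73855855e-04, -5.44631839e+01, -2.73673064e+01,  6.43292419e-02,
        2.26987054e-02, -1.35612931e-04]), 'position': array([ 0.24191032, -0.57563536,  0.19681736]), 'ee_rot': array([-1.79999782e+02,  8.73483057e-02, -6.72091345e+01]), 'wrist_force': array([ 0.66263696,  0.26495271, -0.19806732]), 'ft_torque': array([-0.0681348 , -0.00412655, -0.03074728]), 'gripper_width': 0.08762970938313375}
scene {'fx': 372.2225511282744, 'fy': 372.2225511282744, 'cx': 257.71698894253075, 'cy': 190.754412851844, 'camera_from_world': array([[-0.76712967,  0.64147815,  0.00422424,  0.39081076],
       [ 0.33014108,  0.40043739, -0.85478463, -0.08646128],
       [-0.55001721, -0.65433606, -0.51896569,  1.35869722],
       [ 0.        ,  0.        ,  0.        ,  1.        ]])}
top {'fx': 365.5577675804754, 'fy': 365.5577675804754, 'cx': 256.701494266776, 'cy': 192.17579432501225, 'camera_from_world': array([[-0.01874556, -0.99973706,  0.01320671, -0.02102192],
       [-0.98922397,  0.01662684, -0.14546298,  0.47113   ],
       [ 0.14520514, -0.01579118, -0.98927555,  0.88330189],
       [ 0.        ,  0.        ,  0.        ,  1.        ]])}
wrist {'fx': 297.3186396354542, 'fy': 297.3186396354542, 'cx': 255.25303360039518, 'cy': 196.77909859919342, 'camera_from_world': array([[ 3.86030793e-01, -9.22485581e-01, -7.61013872e-04,
        -6.24328911e-01],
       [-8.89454413e-01, -3.72426830e-01,  2.64894515e-01,
        -3.19886203e-02],
       [-2.44644792e-01, -1.01580552e-01, -9.64277095e-01,
         3.91251142e-01],
       [ 0.00000000e+00,  0.00000000e+00,  0.00000000e+00,
         1.00000000e+00]])}
```

View pics/scene0.png

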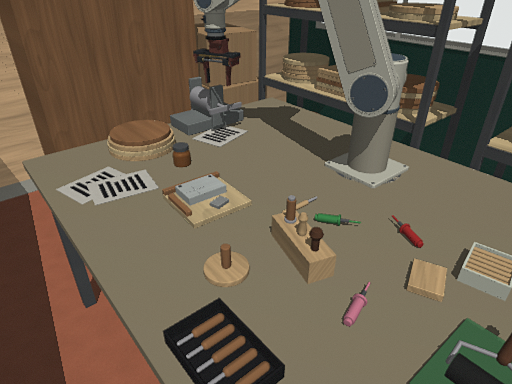

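View pics/top0.png

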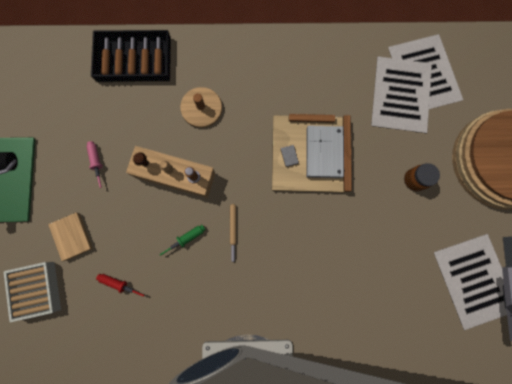

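View pics/wrist0.png

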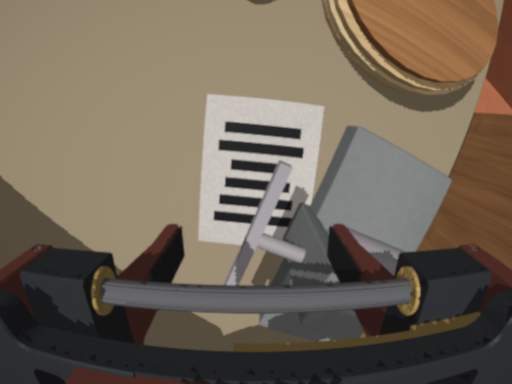

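The stand in top holds three tools: dark awl (140,159), pale burnisher (168,167) and collared punch (191,175). Lying about are the look-alikes: green (186,238), red (113,283) and pink (95,156). I choose the one at (191,175), and check it in a crop.

```bash
cat > h.py <<'E'
from cell import *
import cv2, numpy as np
def ray(cam,u,v,c=None):
    c=c or get_calibration(cam); T=c["camera_from_world"];R=T[:3,:3];t=T[:3,3]
    x=(u-c["cx"])/c["fx"];y=(v-c["cy"])/c["fy"]
    if cam=="wrist":
        r=np.hypot(x,y); d=np.array([np.sin(r)*x/r,np.sin(r)*y/r,np.cos(r)]) if r>0 else np.array([0,0,1.])
    else: d=np.array([x,y,1.])
    return -R.T@t, R.T@d
def atz(cam,u,v,z,c=None):
    o,d=ray(cam,u,v,c);return o+d*(z-o[2])/d[2]
def proj(cam,p,c=None):
    c=c or get_calibration(cam);q=c["camera_from_world"]@np.append(p,1)
    if cam=="wrist":
        th=np.arctan2(np.hypot(q[0],q[1]),q[2]);s=th/max(1e-9,np.hypot(q[0],q[1]));return np.array([c["cx"]+c["fx"]*q[0]*s,c["cy"]+c["fy"]*q[1]*s])
    return np.array([c["cx"]+c["fx"]*q[0]/q[2],c["cy"]+c["fy"]*q[1]/q[2]])
def tri(rs):
    A=np.zeros((3,3));b=np.zeros(3)
    for o,d in rs:
        d=d/np.linalg.norm(d);M=np.eye(3)-np.outer(d,d);A+=M;b+=M@o
    p=np.linalg.solve(A,b);e=[np.linalg.norm((np.eye(3)-np.outer(d,d)/(d@d))@(p-o)) for o,d in rs]
    return p,e
E
python3 - <<'E'
from h import *
for n in ["punch","spot","jig","stand","burnisher","awl"]:
    rs=[]
    for cam in ["top","scene"]:
        try:
            r=spot_point(cam,n)[:2];b=search_frame(cam,n)[:2]
        except Exception as e: print(n,e);continue
        print(n,cam,[(np.round(q["location"],1),round(q["conf"],2)) for q in r],[(np.round(q["box"],0),round(q["conf"],2)) for q in b])
        if r: rs.append(ray(cam,r[0]["location"][1],r[0]["location"][0]))
    if len(rs)==2: print(n,tri(rs))
s=cv2.imread("pics/scene0.png");t=cv2.imread("pics/top0.png")
a=cv2.resize(s[185:285,255:355],(400,400),interpolation=2);b=cv2.resize(t[135:205,120:220],(571,400),interpolation=2)[:, :400]
b=cv2.resize(t[135:205,125:215],(400,311),interpolation=2);b=np.vstack([b,np.zeros((89,400,3),np.uint8)])
cv2.imwrite("pics/crop0.png",np.hstack([a,b]))
print(get_obs()["time"])
E
```

```text
punch top [(array([286.6, 124.2]), 0.8), (array([168.2,  92.3]), 0.74)] [(array([ 96., 273.,  48.,  24.]), 0.72), (array([167., 225.,  36.,  30.]), 0.68)]
punch scene [(array([230.5, 404.5]), 0.7), (array([221.4, 288.6]), 0.64)] [(array([285., 195.,  11.,  31.]), 0.71), (array([316., 215.,  35.,  10.]), 0.68)]
punch (array([0.24224552, 0.30508117, 0.00736894]), [np.float64(0.0021745754774954097), np.float64(0.0021745754774953217)])
spot top [(array([141. , 321.9]), 0.61)] []
spot scene [(array([188.3, 193.7]), 0.68)] [(array([160., 171.,  92.,  57.]), 0.92)]
spot (array([ 0.59808963, -0.19763277,  0.04578404]), [np.float64(0.000690274449401262), np.float64(0.0006902744494014083)])
jig top [(array([156.3, 308.7]), 0.76)] [(array([272., 114.,  78.,  79.]), 0.93)]
jig scene [(array([201.2, 208.3]), 0.67)] [(array([163., 174.,  91.,  53.]), 0.58)]
jig (array([ 0.56876043, -0.16895215,  0.00157451]), [np.float64(0.00046674110935630836), np.float64(0.0004667411093563806)])
stand top [] [(array([126., 144.,  87.,  52.]), 0.77)]
stand scene [(array([254.5, 299.7]), 0.85)] [(array([268., 213.,  69.,  73.]), 0.94)]
burnisher top [(array([171.9, 170.2]), 0.61)] []
burnisher scene [(array([269.9, 228. ]), 0.49)] [(array([297., 211.,  12.,  25.]), 0.58)]
burnisher (array([ 0.61276003,  0.14893786, -0.02615736]), [np.float64(0.09075529903029696), np.float64(0.0907552990302969)])
awl top [(array([163.9, 146. ]), 0.66), (array([143.3, 320.2]), 0.36)] [(array([134., 154.,  16.,  12.]), 0.65)]
awl scene [(array([249.7, 313. ]), 0.68)] [(array([310., 226.,  14.,  21.]), 0.49)]
awl (array([0.54219057, 0.24144558, 0.05989287]), [np.float64(0.0005854647858669187), np.float64(0.0005854647858668951)])
1.35
```

View pics/crop0.png

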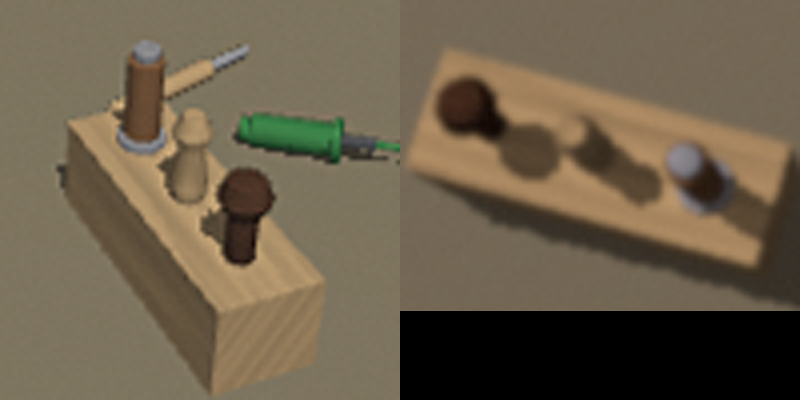

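The crop confirms it: the brown handle with steel cap and steel collar sits at the stand's right end in top (cap about (189,171)). The awl and burnisher have no collar.

```bash
python3 - <<'E'
from h import *
from scipy.spatial.transform import Rotation as Ro
print("base",atz("scene",288.6,221.4,.064),"cap",atz("top",189.4,171,.136), "cap scene",atz("scene",255+147/4,185+48/4,.136))
print("awl top",atz("top",125+465/4.44-400/4.44,135+103/4.44,.122-.015))
# stand outline at z=.064 from top corners
cr=[(445,50),(790,145),(757,267),(405,165)]
for u,v in cr: print(atz("top",125+(u-400)/4.444,135+v/4.444,.064)[:2])
o=get_obs();c=get_calibration("wrist");T=c["camera_from_world"]
p=-T[:3,:3].T@T[:3,3];R=Ro.from_euler("xyz",o["ee_rot"],degrees=True).as_matrix()
print("cam in tool",R.T@(p-o["position"]),"axes",(T[:3,:3]@R).round(3))
# jig corners top
for n in ["press_disc","offcut","ink_jar"]:
    print(n,[(np.round(q["location"],1),round(q["conf"],2), atz("top",q["location"][1],q["location"][0],0.01).round(3)) for q in spot_point("top",n)[:2]])
s=cv2.imread("pics/top0.png")[105:200,265:360];cv2.imwrite("pics/jig0.png",cv2.resize(s,(570,570),interpolation=2))
E
```

```text
base [0.51249991 0.12742671 0.064     ] cap [0.50635877 0.1223468  0.136     ] cap scene [0.50643145 0.12750566 0.136     ]
awl top [0.54473765 0.24330417 0.107     ]
[0.58576404 0.26849869]
[0.52894856 0.07758224]
[0.46134469 0.09562691]
[0.52109908 0.28842965]
cam in tool [-4.98535265e-05 -7.18535413e-02 -1.88256493e-01] axes [[ 1.     0.001 -0.   ]
 [-0.001  0.964 -0.265]
 [-0.     0.265  0.964]]
press_disc [(array([109.7, 199.2]), 0.97, array([0.699, 0.119, 0.01 ]))]
offcut [(array([156.8, 291.1]), 0.79, array([ 0.566, -0.122,  0.01 ]))]
ink_jar [(array([182.1, 413.5]), 0.77, array([ 0.494, -0.439,  0.01 ]))]
```

View pics/jig0.png

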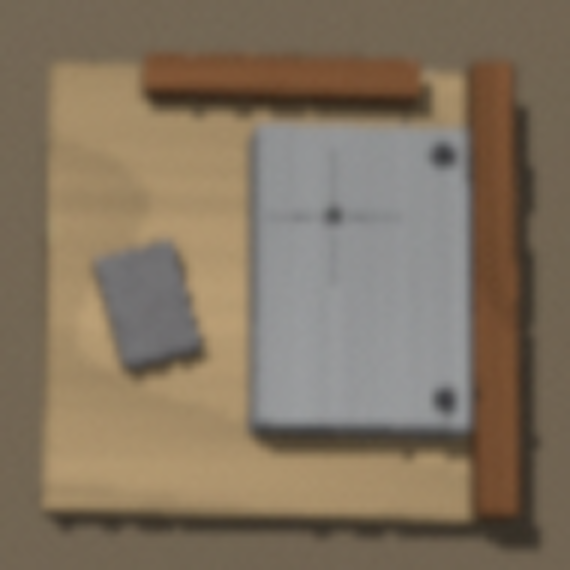

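drive_tool(commands=[[1, 25, 27, 0, 0, 0, 3.6], [1, 25, 27, 0, 0, 0, 3.6], [1, 25, 27, 0, 0, 0, 3.6], [1, 25, 27, 0, 0, 0, 3.6], [1, 25, 27, 0, 0, 0, 3.6], [1, 25, 27, 0, 0, 0, 3.6], [1, 25, 27, 0, 0, 0, 3.6]])

```text
time: 2.08
position: [0.4181, -0.3858, 0.1978]
ee_rot: [-180.0, -0.0, -41.8]
wrist_force: [-0.2, 0.2, 0.7]
gripper_width: 0.0878
```

drive_tool(commands=[[1, 25, 27, 0, 0, 0, 3.6], [1, 25, 27, 0, 0, 0, 3.6], [1, 25, 27, 0, 0, 0, 3.6], [1, 25, 27, 0, 0, 0, 3.6], [1, 25, 27, 0, 0, 0, 3.6], [1, 25, 27, 0, 0, 0, 3.6], [1, 25, 27, 0, 0, 0, 3.6], [1, 0, 0, 0, 0, 0, 0], [1, 0, 0, 0, 0, 0, 0]])

```text
time: 2.83
position: [0.593, -0.1967, 0.1973]
ee_rot: [180.0, 0.0, -16.6]
wrist_force: [0.3, -0.8, -0.2]
gripper_width: 0.0879
```

```bash
python3 - <<'E'
from h import *
print(get_obs()["joint_vel"].round(2))
c=get_calibration("wrist");p,d=snapshot("wrist");cv2.imwrite("pics/w1.png",p);np.save("pics/w1.npy",[c["camera_from_world"]])
print([(np.round(q["location"],1),round(q["conf"],2),atz("wrist",q["location"][1],q["location"][0],.043,c)) for q in spot_point("wrist","spot")])
print(atz("top",320.5,140.8,.043))
E
```

```text
[-2.81 -0.67  1.49 -0.56  0.09  0.03]
[(array([177.6, 258.1]), 0.96, array([ 0.59611141, -0.19638373,  0.043     ]))]
[ 0.59891515 -0.19417789  0.043     ]
```

View pics/w1.png

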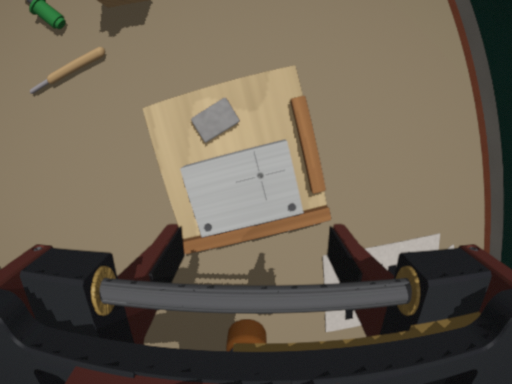

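drive_tool(commands=[[1, -10, 36, 1, 0, 0, 0], [1, -10, 36, 1, 0, 0, 0], [1, -10, 36, 1, 0, 0, 0], [1, -10, 36, 1, 0, 0, 0], [1, -10, 36, 0, 0, 0, 0], [1, -10, 36, 0, 0, 0, 0], [1, -10, 36, 0, 0, 0, 0], [1, -10, 36, 0, 0, 0, 0], [1, -6, 34, 0, 0, 0, 0], [1, 0, 0, 0, 0, 0, 0]])

```text
time: 3.77
position: [0.5047, 0.1267, 0.2019]
ee_rot: [-179.9, 0.0, -16.7]
wrist_force: [0.8, -0.5, -0.2]
gripper_width: 0.0874
```

```bash
python3 - <<'E'
from h import *
print(get_obs()["joint_vel"].round(2))
c=get_calibration("wrist");p,d=snapshot("wrist");cv2.imwrite("pics/w2.png",p);np.save("pics/w2.npy",c["camera_from_world"]);print(get_obs()["position"])
for n in ["punch","stand","burnisher","awl"]:print(n,[(np.round(q["location"],1),round(q["conf"],2),atz("wrist",q["location"][1],q["location"][0],.064 if n!='stand' else 0,c)) for q in spot_point("wrist",n)])
for n in ["punch"]:print(n,[(np.round(q["box"],1),round(q["conf"],2)) for q in search_frame("wrist",n)])
E
```

```text
[-4.24  0.29 -0.23 -2.21 -0.   -5.43]
[0.50532462 0.12473442 0.20181883]
punch [(array([184. , 258.1]), 0.85, array([0.50656237, 0.1234825 , 0.064     ])), (array([120. ,  52.9]), 0.8, array([0.28036204, 0.28295767, 0.064     ])), (array([178.6, 136.3]), 0.71, array([0.37090103, 0.17223594, 0.064     ]))]
stand [(array([125.6, 255.8]), 0.69, array([0.52255118, 0.1850428 , 0.        ]))]
burnisher [(array([128.5, 259.1]), 0.61, array([0.52550085, 0.18267832, 0.064     ]))]
awl [(array([ 72. , 259.3]), 0.86, array([0.54373727, 0.24234771, 0.064     ])), (array([255.3, 190.6]), 0.39, array([0.400632  , 0.06132771, 0.064     ]))]
punch [(array([106. , 155.2,  71.8,  62.2]), 0.89), (array([244.7, 171. ,  29.4,  40. ]), 0.65), (array([322.7, 308.9,  32.2,  18.5]), 0.54)]
```

View pics/w2.png

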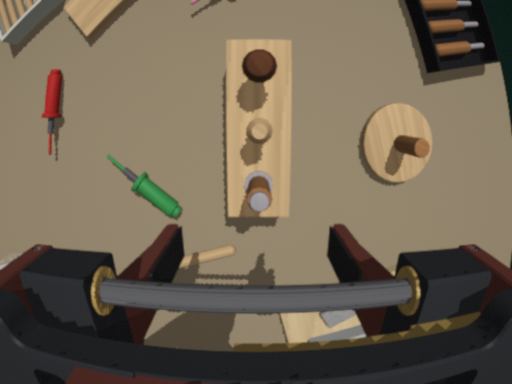

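The punch shows with its cap at (260,201) and collar at (259,184), between the fingers; the stand is square to the jaws. I take another reading now the arm is at rest.

```bash
python3 - <<'E'
from h import *
print(get_obs()["joint_vel"].round(2),get_obs()["position"])
c=get_calibration("wrist");p,d=snapshot("wrist");cv2.imwrite("pics/w3.png",p)
cv2.imwrite("pics/w3c.png",cv2.resize(p[140:230,200:320],(800,600),interpolation=2))
for n in ["punch","burnisher","awl"]:print(n,[(np.round(q["location"],1),round(q["conf"],2),atz("wrist",q["location"][1],q["location"][0],.064 if n!='stand' else 0,c)) for q in spot_point("wrist",n)][:1])
r=[ray("wrist",q["location"][1],q["location"][0],c) for q in spot_point("wrist","punch")[:1]]
print(tri(r+[ray("scene",288.6,221.4)]), proj("wrist",[.5065,.1235,.136],c),proj("wrist",[.5065,.1235,.064],c),proj("scene",[.5065,.1235,.064]),proj("scene",[.5065,.1235,.136]))
E
```

```text
[ 0.18  0.09 -0.12  0.14  0.02  0.07] [0.50637877 0.1221753  0.2015878 ]
punch [(array([178.2, 135.8]), 0.75, array([0.37244207, 0.16863761, 0.064     ]))]
burnisher [(array([125.9, 255.1]), 0.73, array([0.52402973, 0.18186975, 0.064     ]))]
awl [(array([ 71.2, 255.9]), 0.68, array([0.54253611, 0.23932078, 0.064     ]))]
(array([0.43869542, 0.13921031, 0.06713064]), [np.float64(0.06636799954283974), np.float64(0.06636799954283977)]) [255.44570657 197.77044043] [255.40838721 180.52368042] [289.21523766 219.84480245] [290.60441146 196.34882467]
```

View pics/w3c.png

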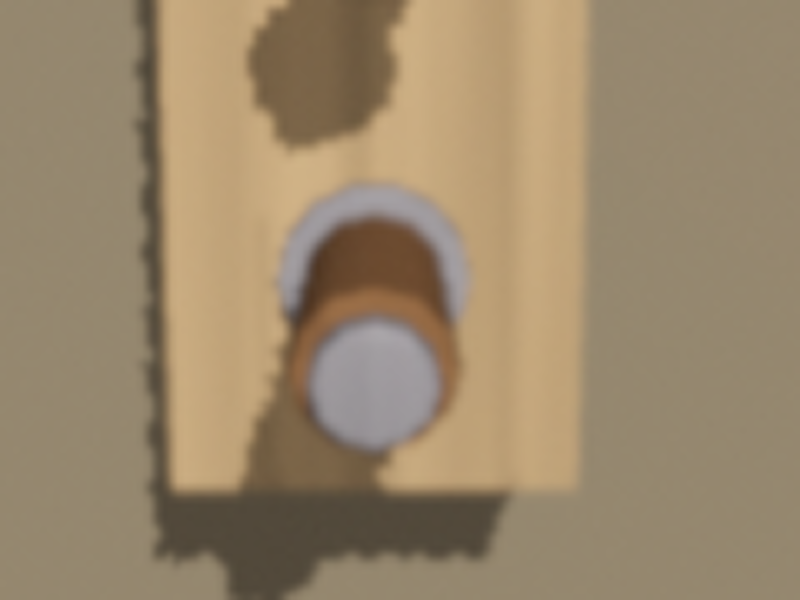

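drive_tool(commands=[[1, 1, 1, -30, 0, 0, 0], [1, 0, 0, -30, 0, 0, 0], [1, 0, 0, -30, 0, 0, 0], [1, 0, 0, -30, 0, 0, 0], [1, 0, 0, 0, 0, 0, 0], [1, 0, 0, 0, 0, 0, 0]], grip_force=45)

```text
time: 4.82
position: [0.5061, 0.1244, 0.0806]
ee_rot: [179.9, 0.2, -16.8]
wrist_force: [1.0, -0.3, 0.3]
gripper_width: 0.0879
```

drive_tool(commands=[[-1, 0, 0, 0, 0, 0, 0], [-1, 0, 0, 0, 0, 0, 0], [-1, 0, 0, 0, 0, 0, 0], [-1, 0, 0, 0, 0, 0, 0], [-1, 0, 0, 0, 0, 0, 0], [-1, 0, 0, 0, 0, 0, 0], [-1, 0, 0, 0, 0, 0, 0], [-1, 0, 0, 0, 0, 0, 0]], grip_force=45)

```text
time: 5.48
position: [0.5072, 0.1248, 0.0817]
ee_rot: [-180.0, -0.0, -16.8]
wrist_force: [0.2, 0.5, 0.5]
gripper_width: 0.0383
```

drive_tool(commands=[[-1, 0, 0, 0, 0, 0, 0], [-1, 0, 0, 0, 0, 0, 0], [-1, 0, 0, 0, 0, 0, 0], [-1, 0, 0, 0, 0, 0, 0], [-1, 0, 0, 0, 0, 0, 0], [-1, 0, 0, 0, 0, 0, 0]])

```text
time: 5.98
position: [0.5071, 0.1248, 0.0815]
ee_rot: [180.0, 0.0, -16.8]
wrist_force: [0.2, -0.3, 0.7]
gripper_width: 0.0231
```

```bash
python3 - <<'E'
from h import *
o=get_obs();print(o["position"],o["wrist_force"],o["gripper_width"],o["joint_positions"])
p,d=snapshot("wrist");cv2.imwrite("pics/w4.png",p)
E
```

```text
[0.50710622 0.12482658 0.08150772] [ 0.21533818 -0.31110876  0.68891319] 0.023065320785342094 [ 1.25233578e+01  2.55773389e+01  1.10713669e+02 -7.50685371e-04
  4.37159882e+01  2.93295685e+01]
```

View pics/w4.png

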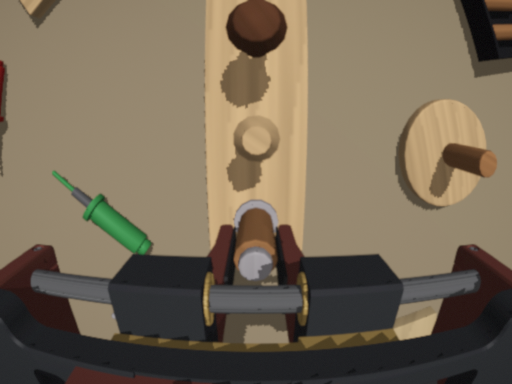

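drive_tool(commands=[[-1, 0, 0, 10, 0, 0, 0], [-1, 0, 0, 20, 0, 0, 0], [-1, 0, 0, 25, 0, 0, 0], [-1, 0, 0, 25, 0, 0, 0], [-1, 0, 0, 20, 0, 0, 0], [-1, 0, 0, 0, 0, 0, 0]])

```text
time: 6.53
position: [0.5096, 0.1254, 0.186]
ee_rot: [-179.8, -0.4, -16.8]
wrist_force: [1.6, 0.4, -1.1]
gripper_width: 0.023
```

drive_tool(commands=[[-1, 5, -18, 0, 0, 0, 0], [-1, 9, -32, 0, 0, 0, 0], [-1, 10, -35, 0, 0, 0, 0], [-1, 10, -35, 0, 0, 0, 0], [-1, 10, -36, 0, 0, 0, 0], [-1, 10, -36, 0, 0, 0, 0], [-1, 10, -35, 0, 0, 0, 0], [-1, 10, -35, 0, 0, 0, 0], [-1, 9, -32, -10, 0, 0, 0], [-1, 6, -24, -20, 0, 0, 0]])

```text
time: 7.37
position: [0.5979, -0.1965, 0.1526]
ee_rot: [180.0, -0.2, -16.9]
wrist_force: [0.5, 0.6, -0.7]
gripper_width: 0.0229
```

drive_tool(commands=[[-1, 0, 0, 0, 0, 0, 0], [-1, 0, 0, 0, 0, 0, 0], [-1, 0, 0, 0, 0, 0, 0]])

```text
time: 7.62
position: [0.5954, -0.1926, 0.1508]
ee_rot: [-180.0, 0.1, -16.8]
wrist_force: [0.1, 1.0, -2.3]
gripper_width: 0.0231
```

```bash
python3 - <<'E'
from h import *
o=get_obs();print(o["time"],o["position"],o["wrist_force"],o["joint_vel"])
c=get_calibration("wrist")
p,d=snapshot("wrist");cv2.imwrite("pics/w5.png",p)
s,d=snapshot("scene");cv2.imwrite("pics/s5.png",s)
for cam in ["wrist","scene"]:
  for n in ["spot","nose","punch"]:print(cam,n,[(np.round(q["location"],1),round(q["conf"],2)) for q in spot_point(cam,n)][:3])
cv2.imwrite("pics/s5c.png",cv2.resize(s[110:230,150:270],(600,600),interpolation=2))
E
```

```text
7.6167 [ 0.59537477 -0.19263186  0.15076334] [ 0.08994944  0.96981482 -2.33141293] [ 1.06964367 -1.31748304 -0.20580533  0.01045429  0.10619273 -0.14972642]
wrist spot [(array([187.5, 261.3]), 0.9)]
wrist nose []
wrist punch [(array([218.7, 255.8]), 0.87)]
scene spot [(array([187.9, 196.1]), 0.7)]
scene nose [(array([220.9, 357.7]), 0.58), (array([282.4, 369.7]), 0.49)]
scene punch [(array([298.4, 361.9]), 0.9), (array([221.6, 338.2]), 0.81), (array([163.9, 191.5]), 0.76)]
```

View pics/w5.png

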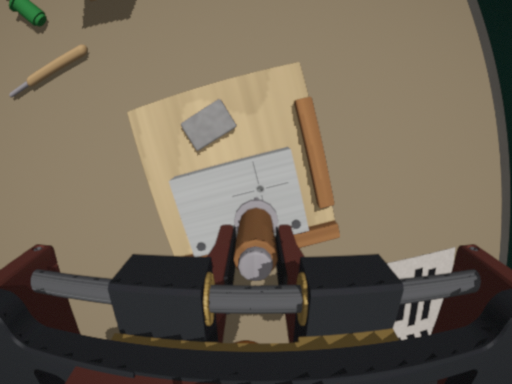

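View pics/s5c.png

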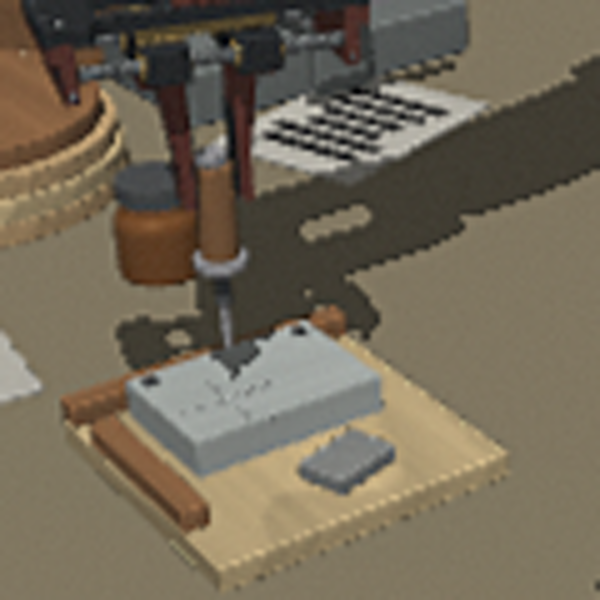

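```bash
python3 - <<'E'
from h import *
o=get_obs();print(o["position"],o["wrist_force"],o["joint_vel"].round(2))
c=get_calibration("wrist")
p,d=snapshot("wrist");cv2.imwrite("pics/w6.png",p)
z=o["position"][2]-.0175
for n,h in [("spot",.043),("punch",z)]:
  for q in spot_point("wrist",n)[:1]: print(n,q["location"].round(1) if hasattr(q["location"],'round') else q["location"],atz("wrist",q["location"][1],q["location"][0],h,c).round(4),q["conf"])
a=cv2.resize(p[160:290,200:320],(553,600),interpolation=2)
cv2.imwrite("pics/w6c.png",a)
P=np.array([.5957,-.1940])
for h in (z-.056,z,z+.006,z+.064,z+.072): print(h.round(4),proj("scene",[*P,h]).round(1),proj("wrist",[*P,h],c).round(1))
s=cv2.imread("pics/s5.png");cv2.imwrite("pics/s5d.png",cv2.resize(s[130:200,175:225],(571,800)[::1],interpolation=2)[:600])
E
```

```text
[ 0.59635033 -0.19266363  0.15207375] [-0.46344469 -0.20835638 -1.84715863] [-0.23  0.22 -0.05 -0.02 -0.17  0.06]
spot [188.3, 257.5] [ 0.598  -0.1939  0.043 ] 0.78
punch [2.5, 17.0] [0.4473 0.0586 0.1346] 0.61
0.0786 [194.3 179.2] [255.4 198.4]
0.1346 [192.7 162.5] [255.5 219. ]
0.1406 [192.5 160.7] [255.5 221.8]
0.1986 [190.8 142.3] [255.7 259.2]
0.2066 [190.5 139.7] [255.7 266.4]
```

View pics/w6c.png

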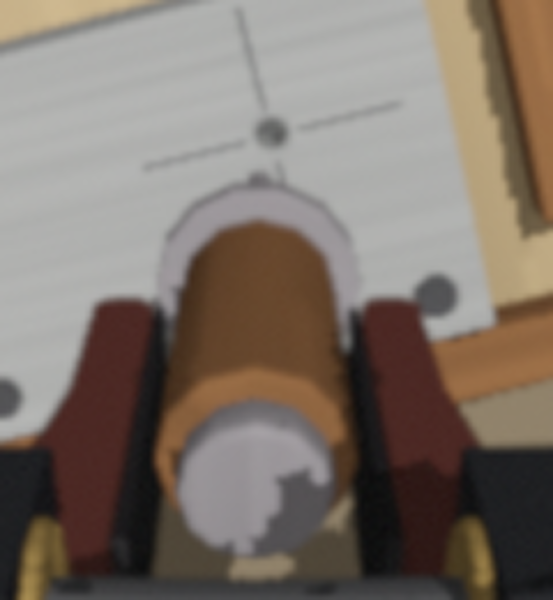

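View pics/s5d.png

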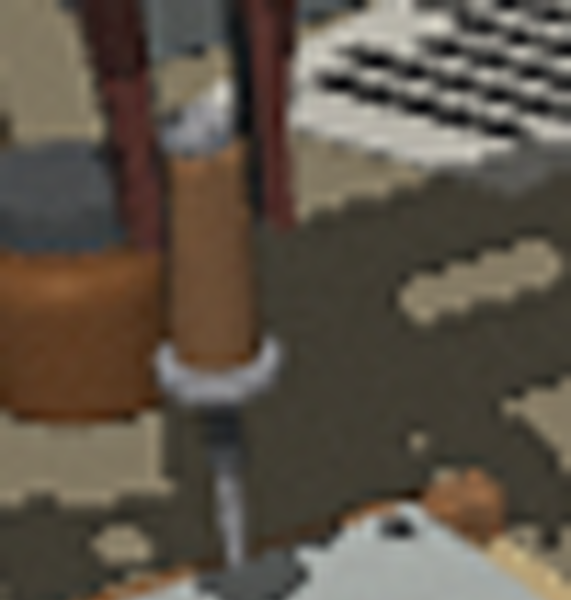

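drive_tool(commands=[[-1, 3, 0, -6, 0, 0, 0], [-1, 0, 0, -10, 0, 0, 0], [-1, 0, 0, -8, 0, 0, 0], [-1, 0, 0, -4, 0, 0, 0], [-1, 0, 0, 0, 0, 0, 0], [-1, 0, 0, 0, 0, 0, 0], [-1, 0, 0, 0, 0, 0, 0]])

```text
time: 8.75
position: [0.5992, -0.1933, 0.1236]
ee_rot: [-180.0, -0.0, -16.8]
wrist_force: [0.5, 0.3, -1.9]
gripper_width: 0.0232
```

```bash
cat > look.py <<'E'
from h import *
import sys
k=sys.argv[1]
o=get_obs();print(o["time"],o["position"].round(4),o["ee_rot"].round(1),o["wrist_force"].round(2),np.abs(o["joint_vel"]).max().round(2))
c=get_calibration("wrist")
p,d=snapshot("wrist");cv2.imwrite(f"pics/w{k}.png",p)
s,d=snapshot("scene");cv2.imwrite(f"pics/s{k}.png",s)
a=cv2.resize(p[160:240,215:295],(600,600),interpolation=2)
cv2.imwrite(f"pics/w{k}c.png",a)
cv2.imwrite(f"pics/s{k}c.png",cv2.resize(s[150:215,165:230],(600,600),interpolation=2))
z=o["position"][2]-.0175
for n,h in [("spot",.043)]:
  for q in spot_point("wrist",n)[:1]: print(n,q["location"],atz("wrist",q["location"][1],q["location"][0],h,c).round(4),q["conf"])
P=o["position"][:2]+[0,-.0015]
print("nose z",z-.056);
for h in (.043,z-.056,z,z+.072): print(proj("wrist",[*P,h],c).round(1),proj("scene",[*P,h]).round(1))
E
python3 look.py 7
```

```text
8.75 [ 0.5992 -0.1933  0.1236] [-180.    -0.   -16.8] [ 0.5   0.27 -1.92] 0.48
spot [198.1, 255.3] [ 0.5979 -0.1962  0.043 ] 0.95
nose z 0.050075700587110215
[256.2 196.3] [194.2 189.6]
[256.2 198.4] [194.  187.7]
[256.4 219. ] [192.4 171.4]
[256.9 266.3] [190.2 149.2]
```

View pics/w7c.png

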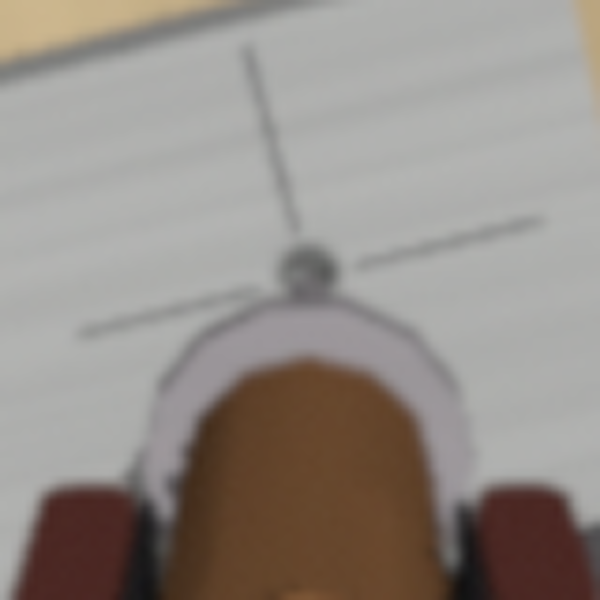

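View pics/s7c.png

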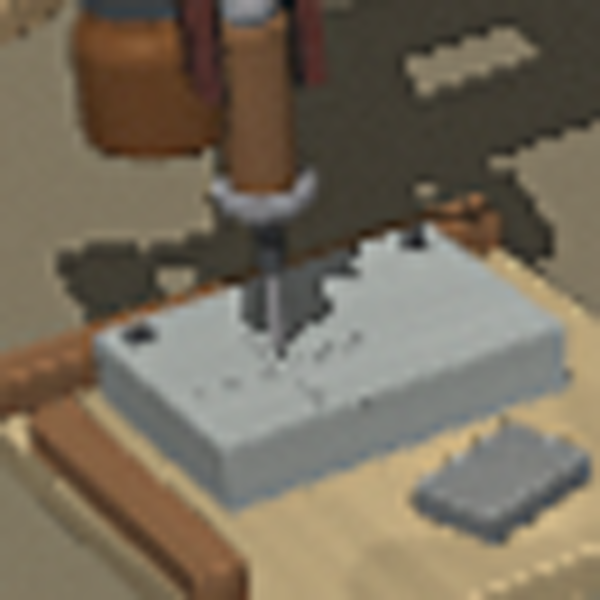

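drive_tool(commands=[[-1, 0, 0, -3, 0, 0, 0], [-1, 0, 0, -3, 0, 0, 0], [-1, 0, 0, -1, 0, 0, 0], [-1, 0, 0, -1, 0, 0, 0], [-1, 0, 0, -1, 0, 0, 0], [-1, 0, 0, 0, 0, 0, 0], [-1, 0, 0, 0, 0, 0, 0]])

```text
time: 9.48
position: [0.5991, -0.1932, 0.1145]
ee_rot: [180.0, 0.0, -16.8]
wrist_force: [0.3, -0.3, -2.3]
gripper_width: 0.023
```

```bash
python3 look.py 8
```

```text
9.4833 [ 0.5991 -0.1932  0.1145] [180.    0.  -16.8] [ 0.31 -0.33 -2.29] 0.15
spot [197.8, 254.0] [ 0.5975 -0.1931  0.043 ] 0.96
nose z 0.041012737786856455
[256.2 199. ] [194.2 189.6]
[256.2 198.4] [194.3 190.2]
[256.5 219. ] [192.7 174.1]
[257.  266.3] [190.5 152.1]
```

View pics/w8c.png

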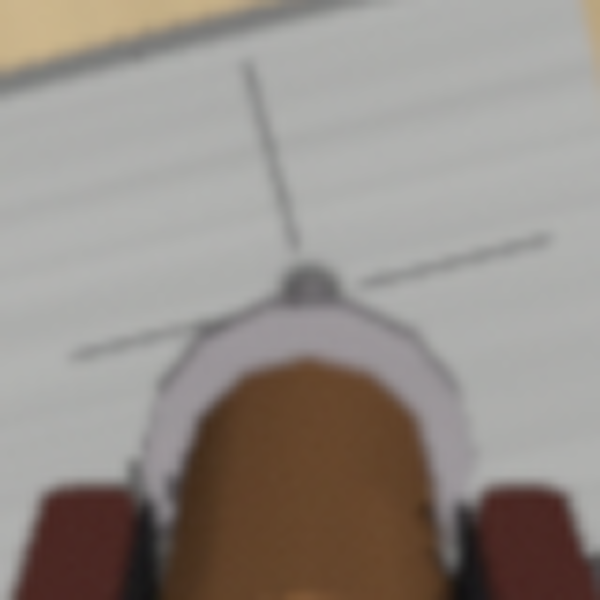

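View pics/s8c.png

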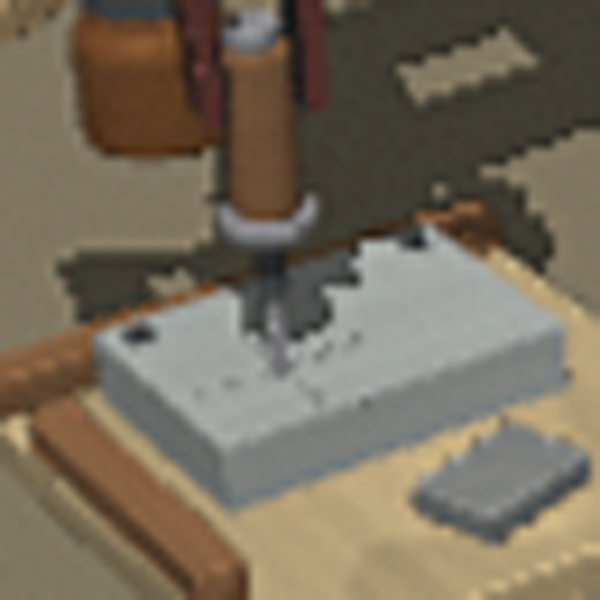

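drive_tool(commands=[[-1, 0, -0.4, -1, 0, 0, 0], [-1, 0, 0, -1, 0, 0, 0], [-1, 0, 0, 0, 0, 0, 0]])

```text
time: 9.88
position: [0.599, -0.1935, 0.1124]
ee_rot: [-180.0, 0.0, -16.8]
wrist_force: [-0.1, 0.1, -1.8]
gripper_width: 0.0231
```

drive_tool(commands=[[-1, 0, 0, -1, 0, 0, 0], [-1, 0, 0, 0, 0, 0, 0]])

```text
time: 10.05
position: [0.599, -0.1935, 0.1114]
ee_rot: [-180.0, 0.0, -16.8]
wrist_force: [0.0, -0.0, -1.8]
gripper_width: 0.023
```

drive_tool(commands=[[-1, 0, 0, -1, 0, 0, 0], [-1, 0, 0, 0, 0, 0, 0]])

```text
time: 10.22
position: [0.599, -0.1935, 0.1104]
ee_rot: [-180.0, 0.0, -16.8]
wrist_force: [0.2, 0.5, -1.6]
gripper_width: 0.0233
```

drive_tool(commands=[[-1, 0, 0, -1, 0, 0, 0], [-1, 0, 0, 0, 0, 0, 0]])

```text
time: 10.38
position: [0.5991, -0.1935, 0.1094]
ee_rot: [180.0, 0.0, -16.8]
wrist_force: [0.0, -0.7, -2.0]
gripper_width: 0.0231
```

drive_tool(commands=[[-1, 0, 0, -1, 0, 0, 0], [-1, 0, 0, 0, 0, 0, 0]])

```text
time: 10.55
position: [0.5991, -0.1935, 0.1084]
ee_rot: [-180.0, 0.0, -16.8]
wrist_force: [-0.4, 0.1, -2.6]
gripper_width: 0.0229
```

drive_tool(commands=[[-1, 0, 0, -1, 0, 0, 0], [-1, 0, 0, 0, 0, 0, 0]])

```text
time: 10.72
position: [0.599, -0.1936, 0.1074]
ee_rot: [-180.0, 0.0, -16.8]
wrist_force: [-0.1, -0.1, -1.2]
gripper_width: 0.023
```

drive_tool(commands=[[-1, 0, 0, -1, 0, 0, 0], [-1, 0, 0, 0, 0, 0, 0]])

```text
time: 10.88
position: [0.599, -0.1935, 0.1064]
ee_rot: [180.0, 0.0, -16.8]
wrist_force: [-0.3, -0.8, -2.4]
gripper_width: 0.0231
```

drive_tool(commands=[[-1, 0, 0, -1, 0, 0, 0], [-1, 0, 0, 0, 0, 0, 0]])

```text
time: 11.05
position: [0.599, -0.1936, 0.1054]
ee_rot: [-180.0, 0.0, -16.8]
wrist_force: [-0.4, -0.3, -1.9]
gripper_width: 0.0229
```

drive_tool(commands=[[-1, 0, 0, -1, 0, 0, 0], [-1, 0, 0, 0, 0, 0, 0]])

```text
time: 11.22
position: [0.599, -0.1935, 0.1044]
ee_rot: [-180.0, 0.0, -16.8]
wrist_force: [-0.8, -0.5, -1.6]
gripper_width: 0.0228
```

```bash
python3 look.py 9
```

```text
11.2167 [ 0.599  -0.1935  0.1044] [-180.     0.   -16.8] [-0.78 -0.47 -1.64] 0.15
spot [201.1, 254.3] [ 0.5977 -0.1937  0.043 ] 0.91
nose z 0.030902221983765972
[256.3 202.1] [194.2 189.6]
[256.2 198.3] [194.5 193. ]
[256.4 218.9] [192.9 177. ]
[256.9 266.3] [190.8 155.2]
```

View pics/s9c.png

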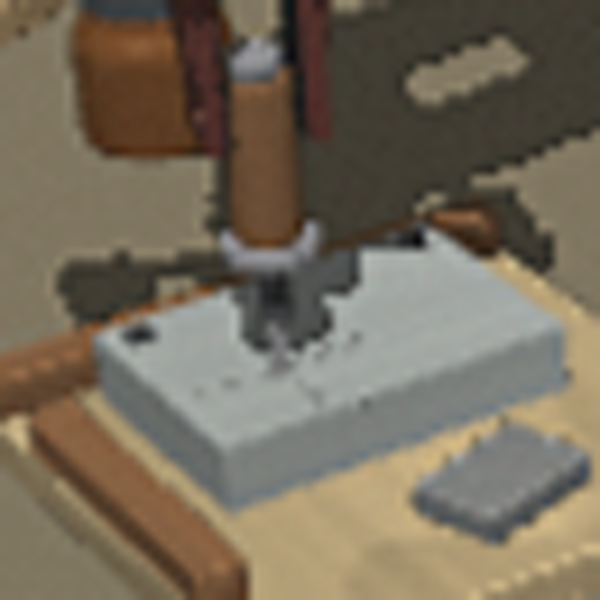

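View pics/w9c.png

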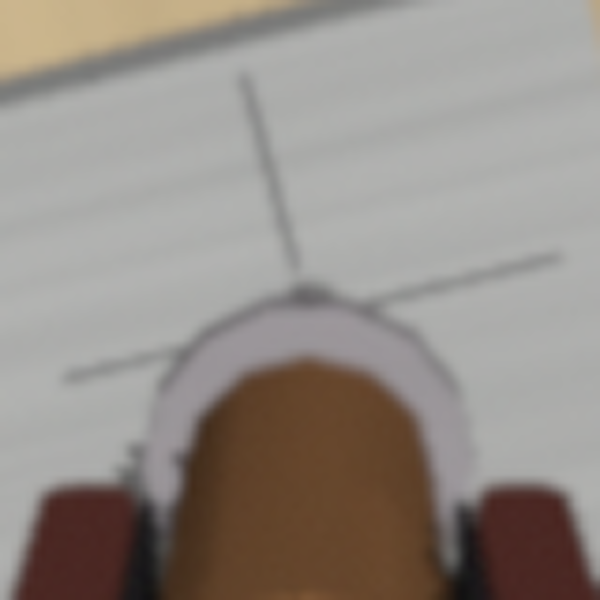

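drive_tool(commands=[[-1, 0, 0, -1, 0, 0, 0], [-1, 0, 0, 0, 0, 0, 0]])

```text
time: 11.53
position: [0.5991, -0.1936, 0.1034]
ee_rot: [180.0, 0.0, -16.8]
wrist_force: [-0.0, -0.0, -2.5]
gripper_width: 0.0232
```

drive_tool(commands=[[-1, 0, 0, -1, 0, 0, 0], [-1, 0, 0, 0, 0, 0, 0]])

```text
time: 11.7
position: [0.5991, -0.1936, 0.1024]
ee_rot: [180.0, 0.0, -16.8]
wrist_force: [-0.2, -0.7, -1.3]
gripper_width: 0.023
```

drive_tool(commands=[[-1, 0, 0, -1, 0, 0, 0], [-1, 0, 0, 0, 0, 0, 0]])

```text
time: 11.87
position: [0.5992, -0.1936, 0.1017]
ee_rot: [-180.0, -0.0, -16.8]
wrist_force: [-0.6, 0.5, 0.4]
gripper_width: 0.0229
```

drive_tool(commands=[[-1, 0, 0, -1, 0, 0, 0], [-1, 0, 0, 0, 0, 0, 0]])

```text
time: 12.03
position: [0.5993, -0.1936, 0.1007]
ee_rot: [-180.0, -0.0, -16.8]
wrist_force: [-0.4, 0.1, 1.0]
gripper_width: 0.0229
```

drive_tool(commands=[[-1, 0, 0, -1, 0, 0, 0], [-1, 0, 0, 0, 0, 0, 0], [-1, 0, 0, 0, 0, 0, 0]])

```text
time: 12.28
position: [0.5993, -0.1936, 0.0997]
ee_rot: [180.0, -0.0, -16.8]
wrist_force: [-0.4, 1.3, 1.9]
gripper_width: 0.0226
```

drive_tool(commands=[[-1, 0, 0, -1, 0, 0, 0], [-1, 0, 0, 0, 0, 0, 0], [-1, 0, 0, 0, 0, 0, 0]])

```text
time: 12.53
position: [0.5993, -0.1936, 0.0988]
ee_rot: [180.0, -0.0, -16.8]
wrist_force: [-0.2, 0.4, 4.5]
gripper_width: 0.023
```

drive_tool(commands=[[-1, 0, 0, -1, 0, 0, 0], [-1, 0, 0, 0, 0, 0, 0], [-1, 0, 0, 0, 0, 0, 0]])

```text
time: 12.78
position: [0.5994, -0.1937, 0.098]
ee_rot: [180.0, -0.0, -16.8]
wrist_force: [-0.8, -0.1, 5.8]
gripper_width: 0.023
```

drive_tool(commands=[[-1, 0, 0, -1, 0, 0, 0], [-1, 0, 0, 0, 0, 0, 0], [-1, 0, 0, 0, 0, 0, 0]])

```text
time: 13.03
position: [0.5995, -0.1937, 0.0973]
ee_rot: [180.0, -0.1, -16.8]
wrist_force: [-1.0, 1.5, 8.6]
gripper_width: 0.0231
```

drive_tool(commands=[[-1, 0, 0, -1, 0, 0, 0], [-1, 0, 0, 0, 0, 0, 0], [-1, 0, 0, 0, 0, 0, 0]])

```text
time: 13.28
position: [0.5997, -0.1937, 0.0966]
ee_rot: [180.0, -0.1, -16.8]
wrist_force: [-0.7, 0.9, 10.0]
gripper_width: 0.0229
```

drive_tool(commands=[[-1, 0, 0, -0.5, 0, 0, 0], [-1, 0, 0, -0.5, 0, 0, 0], [-1, 0, 0, 0, 0, 0, 0]])

```text
time: 13.53
position: [0.5997, -0.1938, 0.0957]
ee_rot: [180.0, -0.1, -16.8]
wrist_force: [-1.1, 1.1, 12.6]
gripper_width: 0.0231
```

drive_tool(commands=[[-1, 0, 0, -0.5, 0, 0, 0], [-1, 0, 0, -0.2, 0, 0, 0], [-1, 0, 0, 0, 0, 0, 0]])

```text
time: 13.78
position: [0.5997, -0.1938, 0.0952]
ee_rot: [180.0, -0.1, -16.8]
wrist_force: [-3.1, 1.1, 12.4]
gripper_width: 0.0233
```

drive_tool(commands=[[-1, 0, 0, -0.4, 0, 0, 0], [-1, 0, 0, 0, 0, 0, 0], [-1, 0, 0, 0, 0, 0, 0]])

```text
time: 14.03
position: [0.5998, -0.1938, 0.0948]
ee_rot: [180.0, -0.1, -16.8]
wrist_force: [-1.7, 0.7, 12.9]
gripper_width: 0.0226
```

drive_tool(commands=[[-1, 0, 0, -0.3, 0, 0, 0], [-1, 0, 0, 0, 0, 0, 0], [-1, 0, 0, 0, 0, 0, 0]])

```text
time: 14.28
position: [0.5997, -0.1938, 0.0945]
ee_rot: [180.0, -0.1, -16.8]
wrist_force: [-1.9, 1.0, 11.6]
gripper_width: 0.0228
```

drive_tool(commands=[[-1, 0, 0, -0.3, 0, 0, 0], [-1, 0, 0, 0, 0, 0, 0], [-1, 0, 0, 0, 0, 0, 0]])

```text
time: 14.53
position: [0.5997, -0.1938, 0.094]
ee_rot: [180.0, -0.1, -16.8]
wrist_force: [-2.1, 1.3, 10.9]
gripper_width: 0.0232
```

drive_tool(commands=[[-1, 0, 0, -0.2, 0, 0, 0], [-1, 0, 0, 0, 0, 0, 0], [-1, 0, 0, 0, 0, 0, 0]])

```text
time: 14.78
position: [0.5996, -0.1937, 0.0935]
ee_rot: [180.0, -0.1, -16.8]
wrist_force: [-1.5, 0.9, 7.5]
gripper_width: 0.0232
```

drive_tool(commands=[[-1, 0, 0, 0, 0, 0, 0], [-1, 0, 0, 0, 0, 0, 0], [-1, 0, 0, 0, 0, 0, 0]])

```text
time: 15.03
position: [0.5995, -0.1937, 0.0933]
ee_rot: [-180.0, -0.0, -16.8]
wrist_force: [-1.1, 1.2, 8.1]
gripper_width: 0.0227
```

```bash
python3 look.py 10
```

```text
15.0333 [ 0.5995 -0.1937  0.0933] [-180.    -0.   -16.8] [-1.09  1.17  8.12] 0.15
spot [203.7, 252.8] [ 0.5973 -0.1926  0.043 ] 0.7
nose z 0.019776098746103567
[256.2 205.8] [194.  189.6]
[256.1 198.3] [194.7 196.1]
[256.4 218.9] [193.1 180.3]
[257.  266.3] [191.  158.7]
```

View pics/s10c.png

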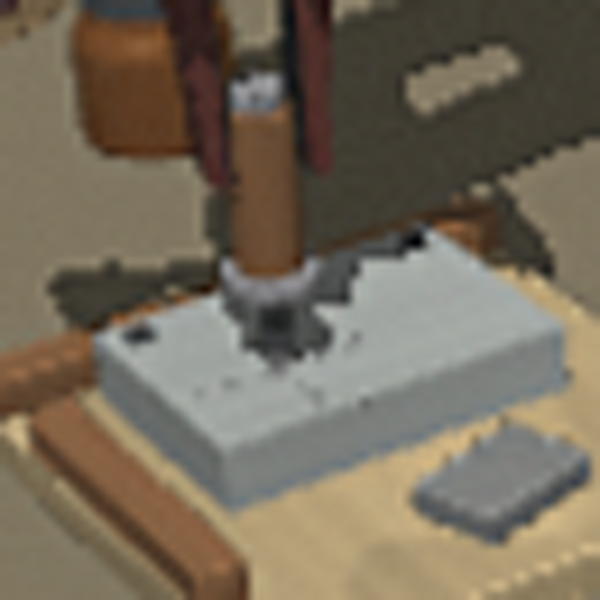

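View pics/w10.png

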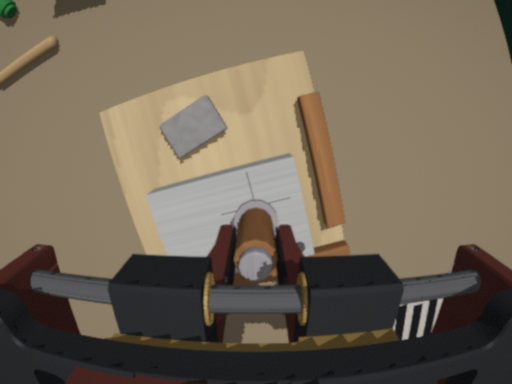

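The punch is upright over the cross (scene crop (270,300)). The push rose to about 14.5 N, then fell to about 10 N, so the spring snapped short of its stop. Next I lift straight out.

drive_tool(commands=[[-1, 0, 0, 4, 0, 0, 0], [-1, 0, 0, 8, 0, 0, 0], [-1, 0, 0, 10, 0, 0, 0], [-1, 0, 0, 12, 0, 0, 0], [-1, 0, 0, 15, 0, 0, 0], [-1, 0, 0, 20, 0, 0, 0], [-1, 0, 0, 15, 0, 0, 0], [-1, 0, 0, 8, 0, 0, 0], [-1, 0, 0, 0, 0, 0, 0], [-1, 0, 0, 0, 0, 0, 0]])

```text
time: 16.02
position: [0.599, -0.1935, 0.1848]
ee_rot: [180.0, -0.0, -16.8]
wrist_force: [-0.2, -1.1, -1.7]
gripper_width: 0.0229
```

drive_tool(commands=[[-1, -5, 18, 0, 0, 0, 0], [-1, -9, 32, 0, 0, 0, 0], [-1, -10, 35, 0, 0, 0, 0], [-1, -10, 35, 0, 0, 0, 0], [-1, -10, 36, 0, 0, 0, 0], [-1, -10, 36, 0, 0, 0, 0], [-1, -10, 35, 0, 0, 0, 0], [-1, -10, 35, 0, 0, 0, 0], [-1, -9, 32, 0, 0, 0, 0], [-1, -8, 24, 0, 0, 0, 0]])

```text
time: 16.85
position: [0.5057, 0.127, 0.1835]
ee_rot: [180.0, 0.1, -16.7]
wrist_force: [-0.4, 0.4, -1.9]
gripper_width: 0.0226
```

drive_tool(commands=[[-1, 0, 0, 0, 0, 0, 0], [-1, 0, 0, 0, 0, 0, 0], [-1, 0, 0, 0, 0, 0, 0], [-1, 0, 0, 0, 0, 0, 0], [-1, 0, 0, 0, 0, 0, 0]])

```text
time: 17.27
position: [0.5082, 0.1235, 0.1844]
ee_rot: [180.0, 0.0, -16.9]
wrist_force: [0.5, -0.4, -1.4]
gripper_width: 0.0231
```

```bash
python3 - <<'E'
from h import *
o=get_obs();print(o["time"],o["position"].round(4),o["ee_rot"].round(1),o["wrist_force"].round(2),np.abs(o["joint_vel"]).max().round(2))
c=get_calibration("wrist")
p,d=snapshot("wrist");cv2.imwrite("pics/w11.png",p)
s,d=snapshot("scene")
cv2.imwrite("pics/w11c.png",np.hstack([cv2.resize(p[170:290,200:320],(400,600),interpolation=2) if 0 else cv2.resize(p[170:290,216:296],(400,600),interpolation=2),cv2.resize(s[150:240,260:320],(400,600),interpolation=2)]))
P=o["position"][:2]+[0,-.0015];z=o["position"][2]-.0175
for h in (.064,z-.056,z,z+.072): print(proj("wrist",[*P,h],c).round(1),proj("scene",[*P,h]).round(1))
E
```

```text
17.2667 [0.5082 0.1235 0.1844] [180.    0.  -16.9] [ 0.53 -0.38 -1.36] 0.25
[256.1 186.4] [288.3 219.8]
[256.2 198.3] [289.2 204.7]
[256.5 218.9] [290.3 185.7]
[256.9 266.3] [291.8 159.3]
```

View pics/w11c.png

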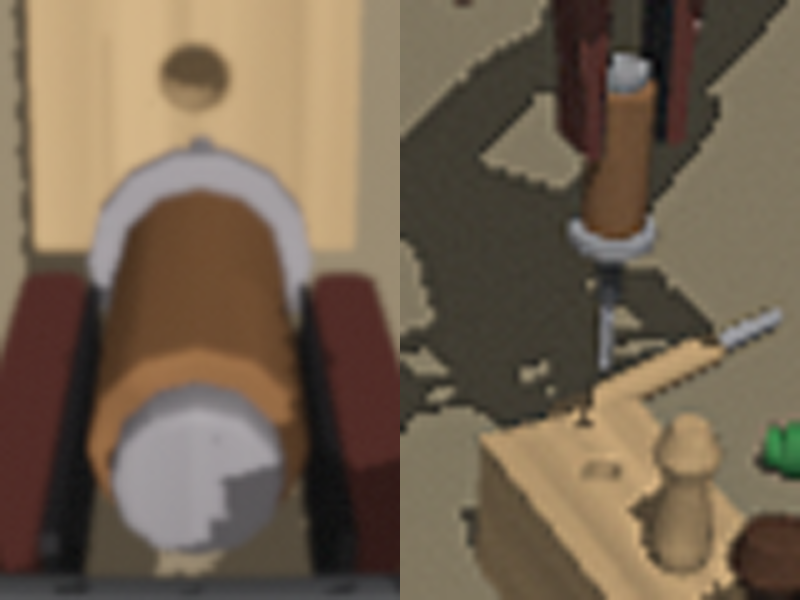

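drive_tool(commands=[[-1, -1, 1.3, 0, 0, 0, 0], [-1, 0, 0, -10, 0, 0, 0], [-1, 0, 0, -10, 0, 0, 0], [-1, 0, 0, -8, 0, 0, 0], [-1, 0, 0, -8, 0, 0, 0], [-1, 0, 0, -8, 0, 0, 0], [-1, 0, 0, 0, 0, 0, 0], [-1, 0, 0, 0, 0, 0, 0]])

```text
time: 18.03
position: [0.5067, 0.1257, 0.1399]
ee_rot: [180.0, 0.1, -16.8]
wrist_force: [1.3, -0.7, -1.8]
gripper_width: 0.0227
```

```bash
python3 - <<'E'
from h import *
o=get_obs();print(o["time"],o["position"].round(4),o["wrist_force"].round(2))
p,d=snapshot("wrist")
s,d=snapshot("scene")
cv2.imwrite("pics/w12c.png",np.hstack([cv2.resize(p[170:290,216:296],(400,600),interpolation=2),cv2.resize(s[150:240,260:320],(400,600),interpolation=2)]))
E
```

```text
18.0333 [0.5067 0.1257 0.1399] [ 1.34 -0.67 -1.85]
```

View pics/w12c.png

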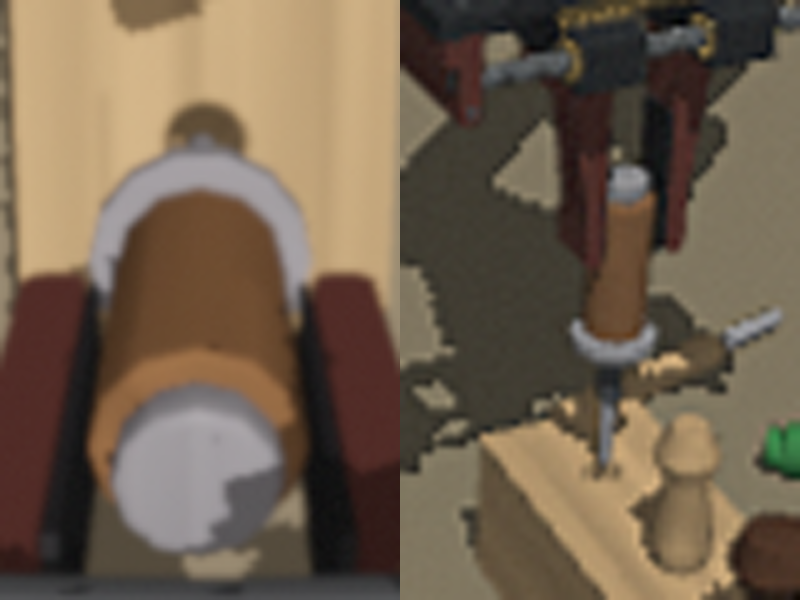

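The pin tip (crop (203,143)) is over the stand's hole. I'll correct by under 1 mm and go down.

drive_tool(commands=[[-1, 0.4, -0.7, -4, 0, 0, 0], [-1, 0, 0, -8, 0, 0, 0], [-1, 0, 0, -8, 0, 0, 0], [-1, 0, 0, -8, 0, 0, 0], [-1, 0, 0, -8, 0, 0, 0], [-1, 0, 0, -8, 0, 0, 0], [-1, 0, 0, -6, 0, 0, 0], [-1, 0, 0, -4, 0, 0, 0], [-1, 0, 0, 0, 0, 0, 0], [-1, 0, 0, 0, 0, 0, 0]])

```text
time: 18.97
position: [0.5075, 0.125, 0.0864]
ee_rot: [180.0, 0.0, -16.8]
wrist_force: [0.1, -0.0, -1.7]
gripper_width: 0.023
```

drive_tool(commands=[[-1, 0, 0, -1, 0, 0, 0], [-1, 0, 0, 0, 0, 0, 0], [-1, 0, 0, 0, 0, 0, 0]])

```text
time: 19.22
position: [0.5078, 0.1251, 0.086]
ee_rot: [-180.0, -0.0, -16.8]
wrist_force: [-0.5, -0.1, -2.0]
gripper_width: 0.0232
```

drive_tool(commands=[[-1, 0, 0, -1, 0, 0, 0], [-1, 0, 0, 0, 0, 0, 0], [-1, 0, 0, 0, 0, 0, 0]])

```text
time: 19.47
position: [0.5075, 0.125, 0.0847]
ee_rot: [-180.0, -0.0, -16.8]
wrist_force: [-0.2, 0.7, -1.8]
gripper_width: 0.023
```

drive_tool(commands=[[-1, -0.3, 0, -1.5, 0, 0, 0], [-1, 0, 0, 0, 0, 0, 0], [-1, 0, 0, 0, 0, 0, 0]])

```text
time: 19.72
position: [0.5071, 0.125, 0.0831]
ee_rot: [180.0, 0.0, -16.8]
wrist_force: [-0.3, 0.3, -2.7]
gripper_width: 0.0229
```

drive_tool(commands=[[-1, 0, 0, -1, 0, 0, 0], [-1, 0, 0, 0, 0, 0, 0], [-1, 0, 0, 0, 0, 0, 0]])

```text
time: 19.97
position: [0.5072, 0.125, 0.0821]
ee_rot: [180.0, 0.0, -16.8]
wrist_force: [-0.4, -0.8, -1.7]
gripper_width: 0.0226
```

drive_tool(commands=[[-1, 0, 0, -0.5, 0, 0, 0], [-1, 0, 0, 0, 0, 0, 0], [-1, 0, 0, 0, 0, 0, 0]])

```text
time: 20.22
position: [0.5072, 0.125, 0.0816]
ee_rot: [180.0, 0.0, -16.8]
wrist_force: [0.2, -0.5, -2.1]
gripper_width: 0.0231
```

drive_tool(commands=[[-1, 0, 0, -0.4, 0, 0, 0], [-1, 0, 0, 0, 0, 0, 0], [-1, 0, 0, 0, 0, 0, 0]])

```text
time: 20.47
position: [0.5073, 0.1251, 0.0815]
ee_rot: [-180.0, -0.0, -16.8]
wrist_force: [-0.8, 0.3, 1.3]
gripper_width: 0.023
```

drive_tool(commands=[[-1, 0, 0, -0.4, 0, 0, 0], [-1, 0, 0, 0, 0, 0, 0], [-1, 0, 0, 0, 0, 0, 0]])

```text
time: 20.72
position: [0.5075, 0.1251, 0.0814]
ee_rot: [-180.0, -0.0, -16.8]
wrist_force: [-0.9, -0.5, 6.5]
gripper_width: 0.0229
```

Collar contact comes at the same height as the grasp (TCP z 0.0815). I ease off and release.

drive_tool(commands=[[-1, 0, 0, 0.4, 0, 0, 0], [-0.4, 0, 0, 0, 0, 0, 0], [0, 0, 0, 0, 0, 0, 0], [0.5, 0, 0, 0, 0, 0, 0], [1, 0, 0, 0, 0, 0, 0], [1, 0, 0, 0, 0, 0, 0], [1, 0, 0, 0, 0, 0, 0], [1, 0, 0, 0, 0, 0, 0], [1, 0, 0, 0, 0, 0, 0], [1, 0, 0, 0, 0, 0, 0]])

```text
time: 21.55
position: [0.5072, 0.125, 0.0813]
ee_rot: [-180.0, -0.0, -16.8]
wrist_force: [-0.0, -0.1, -0.6]
gripper_width: 0.076
```

drive_tool(commands=[[1, 0, 0, 0, 0, 0, 0], [1, 0, 0, 0, 0, 0, 0], [1, 0, 0, 20, 0, 0, 0], [1, 0, 0, 25, 0, 0, 0], [1, 0, 0, 25, 0, 0, 0], [1, 0, 0, 25, 0, 0, 0], [1, 0, 0, 25, 0, 0, 0], [1, 0, 0, 0, 0, 0, 0], [1, 0, 0, 0, 0, 0, 0], [1, 0, 0, 0, 0, 0, 0]])

```text
time: 22.38
position: [0.5067, 0.1249, 0.2007]
ee_rot: [180.0, 0.0, -16.8]
wrist_force: [-0.1, 0.2, -0.8]
gripper_width: 0.0878
```

```bash
python3 - <<'E'
from h import *
o=get_obs();print(o["time"],o["position"].round(4),o["wrist_force"].round(2),np.abs(o["joint_vel"]).max().round(2))
c=get_calibration("wrist")
p,d=snapshot("wrist");cv2.imwrite("pics/w13.png",p)
s,d=snapshot("scene");cv2.imwrite("pics/s13.png",s)
cv2.imwrite("pics/w13c.png",np.hstack([cv2.resize(p[140:230,225:285],(400,600),interpolation=2),cv2.resize(s[180:270,265:325],(400,600),interpolation=2)]))
for h in (.064,.07,.136): print(proj("wrist",[.5072,.1233,h],c).round(1),proj("scene",[.5072,.1233,h]).round(1))
E
```

```text
22.3833 [0.5067 0.1249 0.2007] [-0.11  0.18 -0.78] 1.03
[256.6 183. ] [289.  219.9]
[256.6 184.2] [289.1 218. ]
[256.9 201. ] [290.3 196.4]
```

View pics/w13c.png

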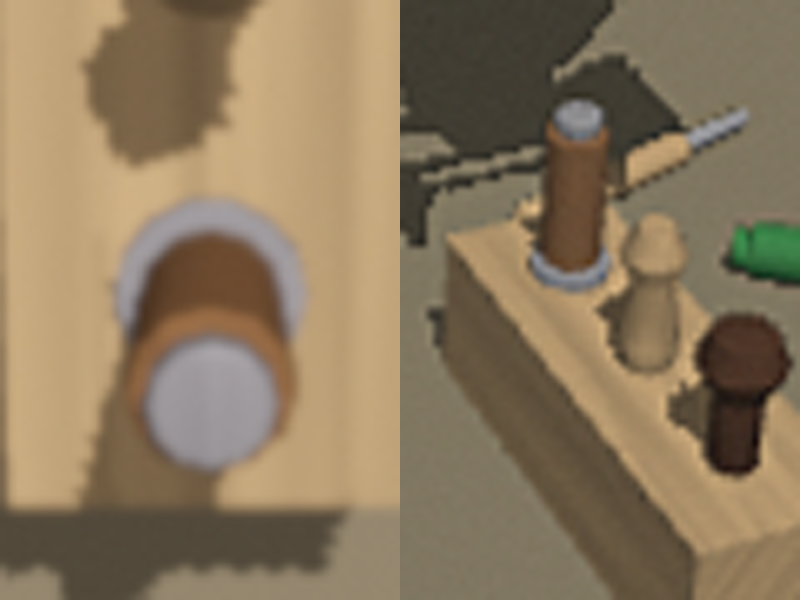

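View pics/s13.png

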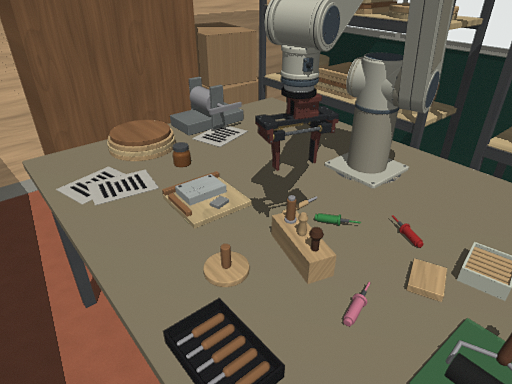

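The punch stands upright with its collar on the stand. Its cap is at (256.6,200.3) against (256.9,201.0) predicted for the start place, and everything else looks unmoved.

```bash
python3 - <<'E'
from h import *
a=cv2.imread("pics/scene0.png");b=cv2.imread("pics/s13.png")
for n,(x,y,w,h) in dict(disc=(200,240,52,48),offcut=(205,192,28,18),jar=(170,140,22,28),awl=(305,225,22,28),jig=(163,174,45,50)).items():
    print(n,cv2.phaseCorrelate(*[cv2.cvtColor(i[y:y+h,x:x+w],6).astype(np.float32) for i in (a,b)])[0])
print(sign_off())
E
```

```text
disc (-0.02182424698399643, -0.027095764205828488)
offcut (0.023343809072677857, 0.029211418114250876)
jar (0.04246944189760704, 0.05172255657137903)
awl (-0.02559416448234053, -0.02451216538389467)
jig (0.5094134574127693, 0.028191653115133164)
the job is handed in; nothing more can be done
None
```

I punched the mark at the scribed cross, put the punch back in its own hole in the stand, let go, and handed the job in at about 22 s of the 61 s allowed. The sign-off gives no verdict.

- **Press:** The point went about 14 mm down the hole before meeting the blank. The push rose to about 14.5 N, then fell to about 10 N at roughly 8 mm in, so the spring snapped. I held it there for more than 0.3 s, short of the hard stop.
- **Return:** The collar met the stand at the same arm height as when I first gripped the punch (TCP z 0.0815 m). The wrist picture shows the cap within 1 pixel of where its start place puts it, and the punch upright. I did not measure its tilt or see the nose afterwards; it is hidden in the hole.
- **Other things:** Comparing scene pictures from before and after, the disc, offcut, jar and awl shifted less than 0.1 pixel. The burnisher and gouge I only looked at.
- **Disagreements:**
  - The same check gave a 0.5-pixel shift for the fixed bench hook. I put that down to lighting or shadow but did not look further.
  - The networks' hole position was 1 to 2 mm off, and they sometimes chose the wrong punch. I used my own readings of the close crops instead.

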